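# Set a pine strip against the flip stop for a repeat cut

## Robot

A 7-joint arm with a two-finger parallel gripper is mounted at the origin on a cart in front of the work surface, level with it; the furniture and walls round the work are solid. World frame = base frame: x ahead of the robot, y to its left, z up, the work surface at z = 0. Lengths are in m, angles in degrees, forces in N, time in s.
With the tool pointing down it reaches from about 0.425 to 0.875 m from the base axis. Payload 4.7 kg.
Tool frame: the origin (TCP) lies at the very end of the fingers, on their centre line; the grasp point (between the pads) lies 19 mm behind it; x points along the fingers, y is the direction in which the jaws open and shut, and the axes are right-handed (so a half turn about x gives the same grasp; the last joint's range is limited). The gripper opens to 85 mm and grips with 20 to 120 N. Pads are 22 mm wide; open, the fingers measure 114 mm over their backs; the gripper's body (76 mm by 85 mm) begins 54 mm behind the grasp point. The pads swing forward as they close: fully open they stand 13 mm farther back than shut.
Start: joints at [-67.431, 18.392, -4.016, 83.108, 1.295, 78.541, -3.26], TCP at [0.241, 0.604, 0.231] pointing down, gripper open.
Joint ranges: [-163.93, 163.93], [-17.29, 119.83], [-79.2, 71.16], [3.27, 140.29], [-89.18, 269.18], [5.43, 117.66], [-154.24, 154.24]. Speed limits (degrees/s): [147.25, 147.25, 180, 180, 180, 180, 180].

## Interface

Orientations are given as a 3x3 rotation matrix whose columns are the frame's x, y, z axes.
In Python, from bench import bot gives the robot as it stands. The module is installed in compiled form; this text tells all that it offers.
- The arm moves only by the tool apply_moves, never from a script. Its argument "rows" is one flat list of numbers, 7 for each row, row after row: the shift along the tool's x, y, z in m, then the turn, a rotation vector about the tool's x, y, z in degrees, then the closure, from 0 (fully open) to 1 (shut). A call has 1 to 8 rows; each row shifts and turns the pose as measured when the row begins, along the tool's axes as they then stand; what a row does not reach is not made up. A row lasts 1/8 s, in which the tool goes at most 62.5 mm and 10.7 degrees, less where a joint would pass 70% of its speed; a pose out of reach is approached as far as the arm can. A call with a gripper value outside its range is refused whole. The fingers move at their own pace and stop on an object; "grip_force" is the grip in N (left out, the last holds). Time passes only in rows, so rows that do not move let the fingers close. It gives the time, the measured TCP pose, the force and the opening at its end, in the units of the state.
- bot.sense(): the state, without advancing time (a new reading comes with each control period).
- bot.capture(name): name is "side" or "top" or "wrist"; returns a dict with "pixels" (420x560x3 uint8, blue, green, red), "z_map" (420x560 float32, m along the optical axis (not along the pixel's ray), 0 where there is no reading), "vfov" (degrees; the focal length in pixels is half the picture's height over the tangent of half this angle, whatever the lens; pixels are square), "cx", "cy" (the principal point, pixels), "origin" and "rotation" of the camera in the world; the wrist camera has in their place "hand_eye" (4x4, takes a point from camera to tool coordinates, whose origin is the TCP and whose axes are the tool frame's). Camera axes: x right, y up, looking along -z (the intrinsics and any distortion apply to the point x, -y, -z); pixel columns grow to the right and rows downward; lengths in m; the calibration is good to about 2 mm. A picture is of the moment at which its call begins: read the wrist's pose just before it.
- bot.close_job(): hands the job in, once; it reports no verdict.
Trained networks look in a picture, given as the dict that the camera call returned (one of the last four; its "shot" number tells which), for a name from the list of things; names that differ only in an ending like _2 or _b are one class to them, and where a whole thing is asked for, a point or a joint stands for the part that bears it (a point fixed in the world has none). Each returns a list of dicts, best first, with "score" (0 to 1); they miss things now and then, are a little off and sometimes report something else, mostly with a low value. They report only what shows in the picture. A call takes as long as a camera call.
- bot.boxes_of(target, picture): "location" ([column, row] in pixels, amid what is visible of it).
- bot.cut_out(target, picture): "region" (420x560 bool, what is visible of it) and "location" ([column, row] in pixels, amid what is visible of it).
The state is a dict: "time": time; "q": joint angles; "joint_vel": joint speeds; "effort": joint torques, N m; "tool_pos": TCP position; "orientation": TCP orientation; "force": force on the tool from outside, world axes, zero at the start; "ft_torque": the same for the moment, N m; "finger_gap": finger opening in m.
Only numpy, scipy, OpenCV 4.12 (cv2) and the standard library are available. Lean on these libraries where they do the work, as an engineer would, in place of code of your own. Each camera call takes 0.05 s, during which the arm holds its last target.

## Task

Get the pine strip ready to be sawn to length in the sawing jig: swing the flip stop down in front of the fence, then push the strip flush against the fence and along it until its end is up against the stop. Only push with the fingertips: the strip stays flat on the jig's bed and is never lifted or carried. Leave the saw, the glue bottle and the screwdriver where they are.

Things in the scene. Friction and masses are not known exactly. Their poses are not given: they have to be found in the camera images.
- saw_jig: Sawing jig screwed to the desk: plywood bed, top 15 mm above the desk, with a 20 mm thick wooden fence along its far edge, top 52 mm above the desk, cut by a saw kerf. Origin on the desk; x across the bed to the fence, y along the fence (to the robot's left), z up. The bed covers x -75 to +75, y -210 to +145 mm; the fence's working face (towards the robot) is the plane x = +53 mm.
- length_stop: Fixed carriage of the flip stop, dark steel, clamped on the fence towards its right (-y) end; turned as the jig. Origin on the desk under the hinge pin, which runs along y, 64 mm above the desk and 10 mm behind the fence's face. Its black clamp knob reaches 34 mm behind the pin, 37 mm above the desk.
- stop_corner (a point): The corner into which the strip is pushed: on the bed's top (15 mm above the desk), in the plane of the fence's face and of the lowered stop's side that meets the strip's right end. Turned as the jig: x into the fence, +y along the fence away from the stop (where the strip lies). A strip that is home has its centre at x = -15 mm, y = +150 mm here.
- flip_arm (a joint): Hinge of the stop's L-shaped aluminium arm, 16 mm wide: 0 = fully down, its 22 mm paddle hanging in front of the fence (5 to 27 mm off the face) to 19 mm above the desk. At the start 2.3 to 2.7 (limit) = thrown back, the paddle upright over the fence, its end 115 mm above the desk. Slightly stiff; pulled over the top towards the robot, past about 1.7, it falls down by its weight (0.06 kg).
- paddle_end (a point): Middle of the free end of the flip stop's arm, 52 mm from the hinge pin; moves with it.
- pine_strip: The plain pine strip, 300 x 30 x 14 mm, about 0.09 kg, loose, lying askew on the jig's bed in front of the fence, its left end overhanging the bed. Origin at the centre of its underside; its x is its length (pointing to the robot's left), z up.
- pull_saw: Hand saw with a black and red grip, 353 mm long, 22 mm high, lying behind the jig; bystander. Origin under its middle, y along its length.
- glue_bottle: White glue bottle with an orange nozzle, 47 mm across, 148 mm high, standing behind the jig; bystander. Origin at the centre of its underside.
- screwdriver: Screwdriver with an orange handle, 230 mm long, 28 mm high, lying to the right of the jig; bystander. Origin under its middle, y along its length.

How it is judged (in metres and radians):
On the way, in this order (a step that is already met when the one before it is completed fails the run):
1. the flip stop is fully down (value of joint flip_arm below 0.06 rad), for 0.2 s.
2. with the stop down, the strip is flush with the fence and its end is against the stop (value of joint flip_arm below 0.06 rad and x of pine_strip in the frame of stop_corner above -0.0175 m and y of pine_strip in the frame of stop_corner between 0.147 and 0.1525 m and angle between the x axis of pine_strip and the y axis of stop_corner, either way round below 0.015 rad), for 0.2 s.
At the end, for the whole second after the job is handed in: The flip stop is fully down (within 0.06 rad); the strip lies at rest flat on the bed, flush along the fence (within 2.5 mm and 0.015 rad) and its right end is against the stop (within 2.5 mm) (all of step 2 and x of pine_strip in the frame of stop_corner below -0.0125 m and z of pine_strip in the frame of stop_corner below 0.002 m and linear speed of pine_strip below 0.01 m/s); the robot touches nothing.
It fails at once if the strip is lifted off the bed (z of pine_strip in the frame of stop_corner above 0.008 m).
It fails at once if the strip is tipped up or knocked off the bed (angle between pine_strip's own z axis and vertical above 0.12 rad or z of pine_strip in the frame of stop_corner below -0.008 m).
It fails at once if a bystander is disturbed (distance of any of pull_saw, glue_bottle, screwdriver from where it was at the start of the episode above 0.02 m).
It also fails if it takes over 58 s, if anything falls off the work surface, if the arm or the gripper's body presses on something with over 40 N, if the wrist force passes 120 N, or if a joint passes its speed limit or range.

## Working session

There is one attempt and no reset: what is moved stays moved. The work goes in short steps, Python scripts to look and compute and a tool call to move; the robot and the scene stay as the last step left them, time stands still between calls to the robot, and variables do not carry over. Pictures are saved under pics/ and viewed, and the job is handed in when it is done.

Besides the shell and the picture viewer there is one more tool, called as name(argument=value, ...), one argument or row to a line, values as JSON. apply_moves: Moves the arm, as the interface text tells. Its arguments: {"type":"object","properties":{"rows":{"type":"array"},"grip_force":{"type":"number"}},"required":["rows"]}

```bash
mkdir -p pics; cat > h.py <<'E'
import numpy as np, cv2, pickle
from bench import bot
def shot(n):
    s=bot.sense(); d=bot.capture(n); d['state']=s
    if 'hand_eye' in d:
        T=np.eye(4);T[:3,:3]=np.array(s['orientation']);T[:3,3]=s['tool_pos']
        M=T@np.array(d['hand_eye']); d['R']=M[:3,:3];d['o']=M[:3,3]
    else: d['R']=np.array(d['rotation']);d['o']=np.array(d['origin'])
    return d
def foc(d): return 210/np.tan(np.radians(d['vfov'])/2)
def pts(d,uv,z=None):
    uv=np.atleast_2d(uv).astype(float);f=foc(d)
    if z is None: z=d['z_map'][uv[:,1].astype(int),uv[:,0].astype(int)]
    c=np.c_[(uv[:,0]-d['cx'])/f*z,-(uv[:,1]-d['cy'])/f*z,-z*np.ones(len(uv))]
    return c@d['R'].T+d['o']
def onplane(d,uv,h):
    uv=np.atleast_2d(uv).astype(float)
    p=pts(d,uv,1.0)-d['o']; t=(h-d['o'][2])/p[:,2]
    return d['o']+p*t[:,None]
def proj(d,P):
    c=(np.atleast_2d(P)-d['o'])@d['R'];f=foc(d)
    return np.c_[d['cx']+f*c[:,0]/-c[:,2], d['cy']-f*c[:,1]/-c[:,2]]
E
python3 - <<'E'
from h import *
s=bot.sense();print({k:np.round(v,3).tolist() for k,v in s.items()})
for n in('top','side'):
    d=shot(n);cv2.imwrite(f'pics/{n}0.png',d['pixels']);print(n,[k for k in d],d['o'],d['R'].round(3).tolist(),d['vfov'],d['cx'],d['cy'])
    for t in('saw_jig','length_stop','flip_arm','pine_strip','pull_saw','glue_bottle','screwdriver'):
        for r in bot.cut_out(t,d)[:2]:
            m=r['region'];v,u=np.nonzero(m&(d['z_map']>0));P=pts(d,np.c_[u,v])
            print(t,round(r['score'],2),np.round(r['location']),len(u),np.median(P,0).round(3),P.min(0).round(3),P.max(0).round(3))
E
```

```text
{'time': 0.0, 'q': [-67.431, 18.44, -4.016, 83.176, 1.296, 78.542, -3.259], 'joint_vel': [-0.018, 0.024, 0.017, -0.042, 0.055, -0.059, -0.038], 'effort': [-0.001, -49.357, -0.382, -31.433, 0.013, 0.011, 0.0], 'tool_pos': [0.241, 0.603, 0.23], 'orientation': [[-0.001, 0.371, 0.929], [-0.002, 0.929, -0.371], [-1.0, -0.002, 0.0]], 'force': [0.001, -0.302, -0.057], 'ft_torque': [-0.02, 0.038, -0.014], 'finger_gap': 0.085}
top ['pixels', 'z_map', 'vfov', 'cx', 'cy', 'origin', 'rotation', 'shot', 'state', 'R', 'o'] [ 0.3499352  -0.39128613  1.10587408] [[-0.037, 0.979, -0.203], [-0.999, -0.035, 0.014], [0.007, 0.203, 0.979]] 51.477267378826554 278.4171323484653 203.81369136841258
saw_jig 0.85 [266. 243.] 7424 [ 0.471 -0.366  0.017] [ 0.366 -0.535 -0.002] [ 0.587 -0.156  0.06 ]
length_stop 0.68 [293. 218.] 252 [ 0.521 -0.445  0.072] [ 0.504 -0.465  0.001] [ 0.553 -0.425  0.123]
flip_arm 0.31 [295. 219.] 270 [ 0.521 -0.445  0.071] [ 0.504 -0.465  0.001] [ 0.553 -0.423  0.123]
pine_strip 0.74 [208. 232.] 1393 [ 0.502 -0.232  0.031] [ 0.445 -0.372  0.014] [ 0.561 -0.087  0.037]
pull_saw 0.92 [
[... 652 characters left out ...]
ig 0.57 [312. 202.] 559 [ 0.525 -0.439  0.073] [ 0.502 -0.614  0.   ] [ 0.58  -0.419  0.122]
length_stop 0.85 [315. 202.] 552 [ 0.525 -0.439  0.072] [ 0.501 -0.563  0.   ] [ 0.575 -0.419  0.122]
flip_arm 0.67 [313. 197.] 314 [ 0.527 -0.439  0.089] [ 0.51  -0.589 -0.001] [ 0.61  -0.428  0.121]
pine_strip 0.68 [258. 298.] 2844 [ 0.508 -0.197  0.029] [ 0.443 -0.368  0.002] [ 0.562 -0.08   0.033]
pull_saw 0.77 [200. 245.] 1985 [ 0.687 -0.276  0.019] [ 0.635 -0.512 -0.001] [ 0.745 -0.163  0.026]
glue_bottle 0.86 [132. 248.] 1606 [ 0.747 -0.158  0.07 ] [ 0.734 -0.324 -0.001] [ 0.956 -0.144  0.147]
screwdriver 0.84 [404. 202.] 569 [ 0.373 -0.618  0.022] [ 0.316 -0.656 -0.001] [ 0.48  -0.608  0.032]
```

```bash
python3 - <<'E'
import cv2
a=cv2.imread('pics/top0.png')[100:340,120:420];cv2.imwrite('pics/top0z.png',cv2.resize(a,(750,600),interpolation=cv2.INTER_CUBIC))
a=cv2.imread('pics/side0.png')[120:400,100:450];cv2.imwrite('pics/side0z.png',cv2.resize(a,(750,600),interpolation=cv2.INTER_CUBIC))
E
```

```text
(no output)
```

View pics/top0z.png

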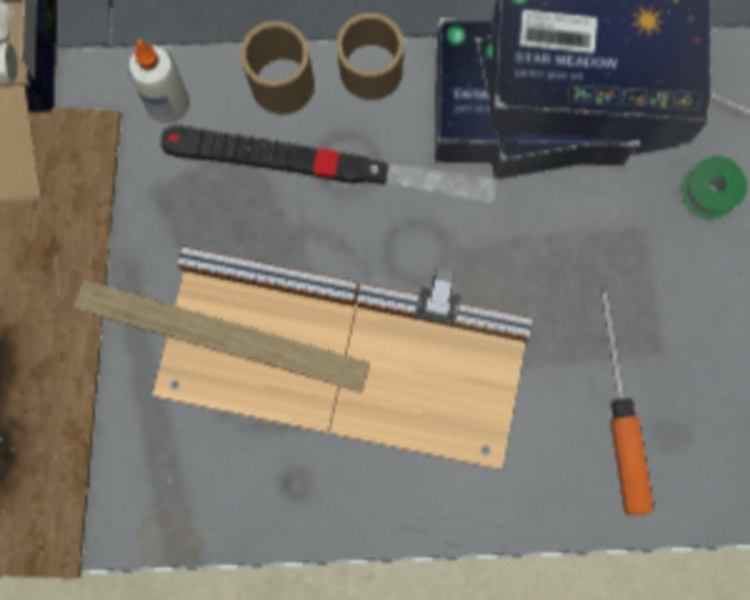

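View pics/side0z.png

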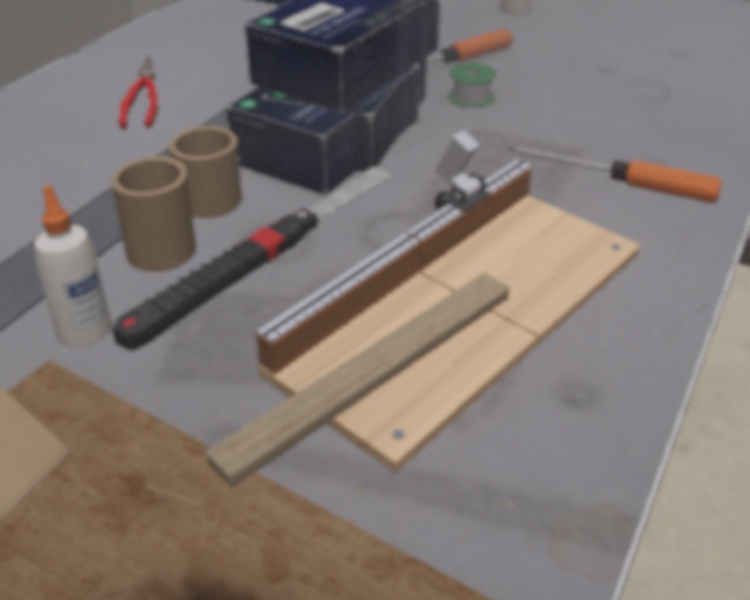

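The top picture shows the jig turned by about 12°. The fence runs from zoomed pixel (180,260) to (530,325), the stop is thrown back at (440,295), and the strip runs from (80,295) to (368,375). The side view agrees. Next I'll fit the frames.

```bash
python3 - <<'E'
from h import *
vv,uu=np.mgrid[0:420,0:560]
for n in('top','side'):
    d=shot(n);P=pts(d,np.c_[uu.ravel(),vv.ravel()]).reshape(420,560,3);ok=d['z_map']>0
    zone=ok&(P[...,0]>.3)&(P[...,0]<.62)&(P[...,1]>-.62)&(P[...,1]<0.0)
    jig=bot.cut_out('saw_jig',d)[0]['region']; strip=bot.cut_out('pine_strip',d)[0]['region']
    bed=zone&jig&~strip&(abs(P[...,2]-.015)<.006)
    q=P[bed]; print(n,'bed z',np.median(q[:,2]),bed.sum())
    (c,sz,a)=cv2.minAreaRect(q[:,:2].astype(np.float32)); print('bed rect',c,sz,a,cv2.boxPoints((c,sz,a)).round(4).tolist())
    ft=zone&(abs(P[...,2]-.052)<.006)&(P[...,0]>.48)
    q=P[ft];(c,sz,a)=cv2.minAreaRect(q[:,:2].astype(np.float32)); print('fence top',np.median(q[:,2]),c,sz,a,cv2.boxPoints((c,sz,a)).round(4).tolist())
    vx=cv2.fitLine(q[:,:2].astype(np.float32),cv2.DIST_HUBER,0,.01,.01).ravel();print('fence line ang',np.degrees(np.arctan2(vx[1],vx[0])),vx)
    st=zone&strip&(abs(P[...,2]-.029)<.006)
    q=P[st];(c,sz,a)=cv2.minAreaRect(q[:,:2].astype(np.float32)); print('strip',np.median(q[:,2]),c,sz,a,cv2.boxPoints((c,sz,a)).round(4).tolist())
    hi=zone&(P[...,2]>.066)&(P[...,1]<-.3);q=P[hi];print('stop hi',np.median(q,0),q.min(0),q.max(0))
    for z0 in np.arange(.06,.125,.01):
        k=q[abs(q[:,2]-z0)<.005]; 
        if len(k):print(round(z0,3),len(k),k.mean(0).round(4),k.min(0).round(4),k.max(0).round(4))
E
```

```text
top bed z 0.016835662613234215 6061
bed rect (0.47785913944244385, -0.3482164442539215) (0.35581961274147034, 0.14941787719726562) 76.16559600830078 [[0.3628000020980835, -0.5030999779701233], [0.5078999996185303, -0.5388000011444092], [0.5928999781608582, -0.19329999387264252], [0.4478999972343445, -0.15760000050067902]]
fence top 0.05341990504796312 (0.5389469265937805, -0.3634180426597595) (0.3546019196510315, 0.029067441821098328) 77.52947235107422 [[0.48649999499320984, -0.5333999991416931], [0.5149000287055969, -0.5396999716758728], [0.5914000272750854, -0.19339999556541443], [0.5630000233650208, -0.18719999492168427]]
fence line ang 76.1519 [ 0.23934859  0.9709337   0.5402793  -0.35576582]
strip 0.030701731508974817 (0.5036919713020325, -0.22996686398983002) (0.298138290643692, 0.030117178335785866) 71.82433319091797 [[0.44290000200271606, -0.3668999969959259], [0.4715000092983246, -0.37630000710487366], [0.5644999742507935, -0.09300000220537186], [0.5358999967575073, -0.0835999995470047]]
stop hi [ 0.52216388 -0.44645834  0.09601305] [ 0.50846267 -0.46132474  0.06612007] [ 0.
[... 1492 characters left out ...]
8980000019073486], [0.5343999862670898, -0.07940000295639038]]
stop hi [ 0.52561892 -0.43935523  0.08812956] [ 0.50627167 -0.4576828   0.06612134] [ 0.55142199 -0.42299186  0.12061348]
0.07 134 [ 0.5203 -0.4399  0.0709] [ 0.5063 -0.4577  0.0661] [ 0.5453 -0.423   0.0749]
0.08 48 [ 0.5381 -0.4407  0.0802] [ 0.525  -0.4473  0.0756] [ 0.5514 -0.4362  0.0849]
0.09 45 [ 0.5329 -0.4396  0.0901] [ 0.5197 -0.4506  0.0855] [ 0.5479 -0.4353  0.0945]
0.1 53 [ 0.529  -0.4386  0.0999] [ 0.5157 -0.4475  0.095 ] [ 0.5436 -0.4333  0.105 ]
0.11 67 [ 0.5231 -0.4391  0.1109] [ 0.5126 -0.4493  0.1052] [ 0.5396 -0.434   0.115 ]
0.12 43 [ 0.5262 -0.4427  0.118 ] [ 0.5189 -0.451   0.1153] [ 0.5346 -0.4343  0.1206]
```

apply_moves(
  rows=[0,0,0,-7.8,0,0,1,0,-0.04,0.04,0,0,0,1,0,-0.04,0.04,0,0,0,1,0,-0.04,0.04,0,0,0,1,0,-0.04,0.04,0,0,0,1,0,-0.04,0.04,0,0,0,1,0,-0.04,0.04,0,0,0,1,0,-0.04,0.04,0,0,0,1],
  grip_force=40,
)

```text
time: 2.1
tool_pos: [0.4501, 0.261, 0.2307]
orientation: [[0.001, 0.226, 0.974], [0.004, 0.974, -0.226], [-1.0, 0.004, -0.0]]
force: [0.3, 1.1, -0.2]
finger_gap: 0.0001
```

```bash
cat >> h.py <<'E'
A=np.radians(76.0); uy=np.array([np.cos(A),np.sin(A)]); ux=np.array([uy[1],-uy[0]]); J0=np.array([.4849,-.3148])
def tojig(p): p=np.asarray(p); e=p[...,:2]-J0; return np.concatenate([(e@ux)[...,None],(e@uy)[...,None],p[...,2:]],-1)
def towld(p): p=np.asarray(p,float); return np.concatenate([J0+p[...,:1]*ux+p[...,1:2]*uy,p[...,2:]],-1)
def togo(t,tz=None):
    s=bot.sense();R=np.array(s['orientation']);print('t',s['time'],'tcp',np.round(s['tool_pos'],4),'jig',tojig(np.array(s['tool_pos'])).round(4),'F',np.round(s['force'],1),'gap',s['finger_gap'])
    print('tool y jig ang',np.degrees(np.arctan2(R[1,1],R[0,1]))-76, 'x',R[:,0].round(3))
    if t is not None: print('move tool',(R.T@(towld(np.array(t))-s['tool_pos'])).round(4))
E
python3 -c "
from h import *
togo([.135,-.1145,.23])"
```

```text
t 2.1 tcp [0.4501 0.261  0.2307] jig [-0.1731  0.5503  0.2307] F [ 0.3  1.1 -0.2] gap 0.000147670366550058
tool y jig ang 0.939621327350082 x [ 0.001  0.004 -1.   ]
move tool [-0.0023 -0.6698  0.2971]
```

apply_moves(
  rows=[0,-0.048,0.021,0.9,0,0,1,0,-0.048,0.021,0,0,0,1,0,-0.048,0.021,0,0,0,1,0,-0.048,0.021,0,0,0,1,0,-0.048,0.021,0,0,0,1,0,-0.048,0.021,0,0,0,1,0,-0.048,0.021,0,0,0,1,0,-0.048,0.021,0,0,0,1],
)

```text
time: 3.1
tool_pos: [0.5237, -0.1663, 0.2314]
orientation: [[0.009, 0.242, 0.97], [0.007, 0.97, -0.243], [-1.0, 0.009, 0.007]]
force: [1.2, 0.4, -0.1]
finger_gap: 0.0002
```

```bash
python3 -c "
from h import *
togo([.135,-.1145,.23])
d=shot('wrist');cv2.imwrite('pics/w1.png',d['pixels'])
for t in ('length_stop','flip_arm','paddle_end','pine_strip'):
  for r in bot.cut_out(t,d)[:2]:
    v,u=np.nonzero(r['region']&(d['z_map']>0));P=tojig(pts(d,np.c_[u,v]));print(t,r['score'],r['location'],len(P),np.median(P,0).round(4),P.min(0).round(4),P.max(0).round(4))
"
```

```text
t 3.1 tcp [ 0.5237 -0.1663  0.2314] jig [0.0017 0.1535 0.2314] F [ 1.2  0.4 -0.1] gap 0.00019282646386233133
tool y jig ang -0.031220310561153042 x [ 0.009  0.007 -1.   ]
move tool [-2.000e-04 -2.679e-01  1.334e-01]
length_stop 0.69 [17.9, 252.1] 2052 [ 0.0712 -0.1066  0.0686] [ 0.0507 -0.1933 -0.001 ] [ 0.1476 -0.0932  0.1019]
flip_arm 0.7 [14.5, 262.7] 1067 [ 0.0755 -0.107   0.0734] [ 0.0572 -0.2033 -0.0011] [ 0.1491 -0.1022  0.1019]
paddle_end 0.56 [219.6, 171.5] 8122 [-0.0042  0.0884  0.0293] [-0.0282 -0.0585 -0.0011] [0.0229 0.2406 0.0324]
pine_strip 0.83 [217.3, 169.6] 8137 [-0.0042  0.089   0.0293] [-0.0282 -0.0674 -0.0014] [0.03   0.2406 0.0324]
```

View pics/w1.png

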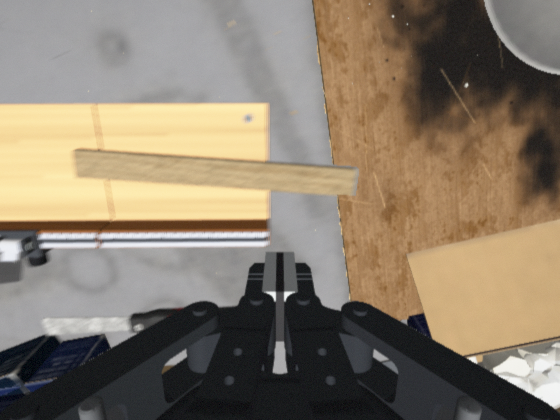

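The wrist picture shows the fence running parallel to the image rows at rows 220–245, so the jig yaw is confirmed. The stop is at the left edge (20,255), and the strip runs from (75,165) to (357,182).

apply_moves(
  rows=[0,-0.045,0.022,0,0,0,1,0,-0.045,0.022,0,0,0,1,0,-0.045,0.022,0,0,0,1,0,-0.045,0.022,0,0,0,1,0,-0.045,0.022,0,0,0,1,0,-0.043,0.022,0,0,0,1,0,0,0,0,0,0,1],
)

```text
time: 4.22
tool_pos: [0.6008, -0.4435, 0.2241]
orientation: [[0.009, 0.213, 0.977], [0.021, 0.977, -0.213], [-1.0, 0.023, 0.004]]
force: [0.1, 0.1, -1.2]
finger_gap: -0.0003
```

```bash
python3 -c "
from h import *
togo([.135,-.1145,.088])
d=shot('wrist');cv2.imwrite('pics/w2.png',d['pixels'])
for t in ('length_stop','flip_arm','paddle_end'):
  for r in bot.cut_out(t,d)[:2]:
    v,u=np.nonzero(r['region']&(d['z_map']>0));P=tojig(pts(d,np.c_[u,v]));print(t,r['score'],r['location'],len(P),np.median(P,0).round(4),P.min(0).round(4),P.max(0).round(4))
    if t=='flip_arm':
      for z0 in np.arange(.06,.13,.008):
        k=P[abs(P[:,2]-z0)<.004]
        if len(k): print(z0.round(3),len(k),np.percentile(k,5,axis=0).round(4),np.percentile(k,95,axis=0).round(4))
d=shot('side');cv2.imwrite('pics/s2.png',d['pixels'])
"
```

```text
t 4.225 tcp [ 0.6008 -0.4435  0.2241] jig [ 0.1436 -0.0969  0.2241] F [ 0.1  0.1 -1.2] gap -0.00027295887023882963
tool y jig ang 1.7142970656168188 x [ 0.009  0.021 -1.   ]
move tool [ 0.1356 -0.0205 -0.0097]
length_stop 0.9 [258.5, 107.1] 2047 [ 0.0702 -0.1125  0.0798] [ 0.0487 -0.134  -0.0015] [ 0.1046 -0.0927  0.1213]
length_stop 0.28 [256.9, 114.3] 1141 [ 0.0747 -0.1135  0.1134] [ 0.0569 -0.1281 -0.0011] [ 0.1046 -0.104   0.1213]
flip_arm 0.87 [258.0, 114.6] 1139 [ 0.0748 -0.1136  0.1134] [ 0.057  -0.1312  0.0007] [ 0.0989 -0.104   0.1213]
0.06 2 [ 0.0577 -0.1087  0.0567] [ 0.0707 -0.1061  0.0572]
0.068 90 [ 0.0574 -0.1195  0.0651] [ 0.0773 -0.1041  0.0716]
0.076 31 [ 0.0654 -0.1202  0.0722] [ 0.0989 -0.1054  0.0798]
0.084 66 [ 0.0942 -0.1212  0.0806] [ 0.0976 -0.1068  0.0872]
0.092 76 [ 0.0903 -0.1214  0.0884] [ 0.0938 -0.1073  0.0953]
0.1 82 [ 0.0865 -0.1211  0.0965] [ 0.0902 -0.1074  0.1036]
0.108 123 [ 0.0596 -0.1211  0.1047] [ 0.0859 -0.1068  0.1119]
0.116 626 [ 0.0615 -0.1212  0.1125] [ 0.0814 -0.1072  0.1196]
0.124 39 [ 0.0749 -0.1201  0.12  ] [ 0.079  -0.1099  0.1211]
paddle_end 0.96 [254.1, 114.4] 1073 [ 0.0755 -0.1136  0.1136] [ 0.0581 -0.1301 -0.0002] [ 0.0991 -0.1049  0.1213]
```

View pics/w2.png

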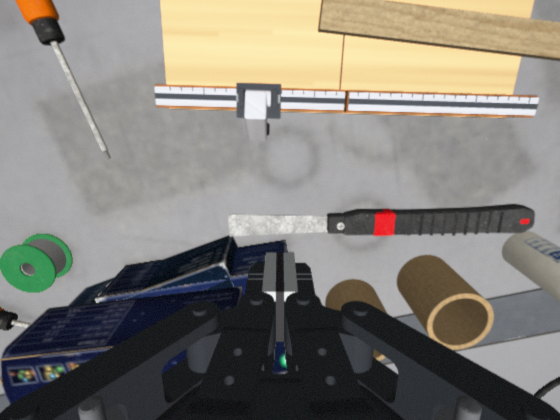

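View pics/s2.png

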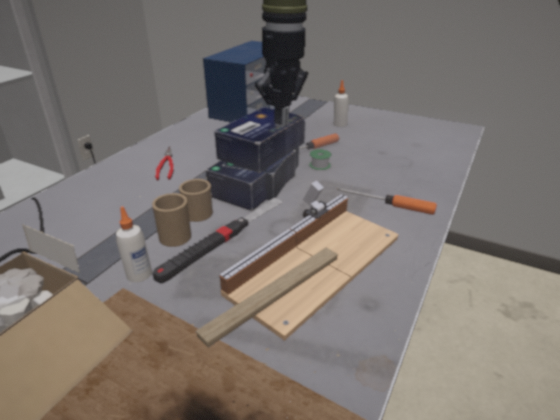

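```bash
python3 -c "
from h import *
vv,uu=np.mgrid[0:420,0:560]
for n in('top','wrist'):
  d=shot(n);P=tojig(pts(d,np.c_[uu.ravel(),vv.ravel()]));ok=(d['z_map'].ravel()>0)&(P[:,2]>.05)&(P[:,2]<.21)&(P[:,0]>.13)&(P[:,0]<.5)&(abs(P[:,1]+.11)<.12)
  P=P[ok]; print(n,len(P))
  for x0 in np.arange(.13,.4,.02):
    k=P[(P[:,0]>x0)&(P[:,0]<x0+.02)]
    if len(k)>3: print(x0.round(2),len(k),k[:,1].min().round(3),k[:,1].max().round(3),k[:,2].max().round(3))
"
```

```text
top 1697
0.21 4 -0.176 -0.174 0.07
0.23 237 -0.223 -0.148 0.152
0.25 566 -0.23 -0.15 0.154
0.27 241 -0.23 -0.155 0.154
0.29 196 -0.23 -0.168 0.154
0.31 159 -0.23 -0.179 0.154
0.33 119 -0.23 -0.192 0.154
0.35 99 -0.23 -0.2 0.153
0.37 76 -0.23 -0.205 0.155
wrist 6767
0.21 506 -0.174 -0.101 0.076
0.23 2703 -0.222 -0.108 0.121
0.25 2994 -0.23 -0.119 0.15
0.27 266 -0.184 0.01 0.149
0.31 80 -0.086 -0.076 0.075
0.33 155 -0.087 -0.074 0.076
0.35 62 -0.088 -0.073 0.076
```

apply_moves(
  rows=[0,-0.019,-0.018,1.7,0.25,-1.3,1,0.04,0,0,0,0,0,1,0.04,0,0,0,0,0,1,0,0,0,0,0,0,1],
)

```text
time: 5.08
tool_pos: [0.5762, -0.4571, 0.1485]
orientation: [[0.005, 0.242, 0.97], [-0.005, 0.97, -0.242], [-1.0, -0.003, 0.006]]
force: [-0.5, -1.1, 0.4]
finger_gap: 0.0002
```

```bash
python3 -c "
from h import *
togo([.125,-.1145,.088])"
```

```text
t 5.075 tcp [ 0.5762 -0.4571  0.1485] jig [ 0.123  -0.116   0.1485] F [-0.5 -1.1  0.4] gap 0.00021531783148797027
tool y jig ang -0.027606053637839523 x [ 0.005 -0.005 -1.   ]
move tool [0.0605 0.0017 0.0016]
```

apply_moves(
  rows=[0.03,0.001,0.001,0,0,0,1,0.03,0.001,0,0,0,0,1,0,0,0,0,0,0,1,0,0,-0.01,0,0,0,1,0,0,-0.008,0,0,0,1,0,0,-0.008,0,0,0,1],
)

```text
time: 5.82
tool_pos: [0.5523, -0.4555, 0.1009]
orientation: [[0.017, 0.246, 0.969], [-0.017, 0.969, -0.246], [-1.0, -0.012, 0.02]]
force: [0.3, -0.5, -0.6]
finger_gap: 0.0002
```

```bash
python3 -c "
from h import *
togo([.066,-.1145,.088])
d=shot('side');cv2.imwrite('pics/s3.png',cv2.resize(d['pixels'][100:300,220:420],(600,600)))
"
```

```text
t 5.825 tcp [ 0.5523 -0.4555  0.1009] jig [ 0.0995 -0.1203  0.1009] F [ 0.3 -0.5 -0.6] gap 0.0001552501208372613
tool y jig ang -0.22931082845556716 x [ 0.017 -0.017 -1.   ]
move tool [ 0.0122  0.0058 -0.0338]
```

View pics/s3.png

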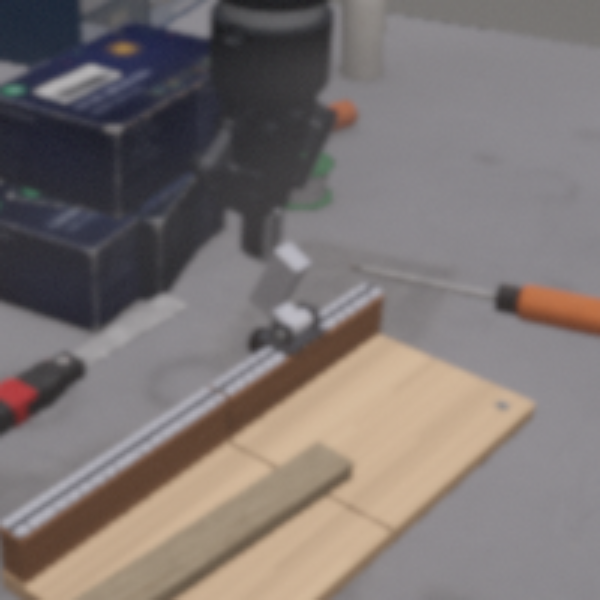

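apply_moves(
  rows=[0,0.005,0.01,0,1.2,0.7,1,0.014,0,0,0,0,0,1,0,0,0,0,0,0,1],
)

```text
time: 6.25
tool_pos: [0.5606, -0.4537, 0.0873]
orientation: [[-0.001, 0.248, 0.969], [0.001, 0.969, -0.248], [-1.0, 0.0, -0.001]]
force: [0.0, -0.1, -0.3]
finger_gap: 0.0002
```

```bash
python3 -c "
from h import *
togo([.066,-.1145,.088])"
```

```text
t 6.25 tcp [ 0.5606 -0.4537  0.0873] jig [ 0.1071 -0.1164  0.0873] F [ 0.  -0.1 -0.3] gap 0.00020879114511395837
tool y jig ang -0.36140525751044095 x [-0.001  0.001 -1.   ]
move tool [-0.0006  0.0017 -0.0411]
```

Now pull it over slowly.

apply_moves(
  rows=[0,0.001,-0.008,-0.4,0,0,1,0,0,-0.008,0,0,0,1,0,0,-0.008,0,0,0,1,0,0,-0.008,0,0,0,1,0,0,0,0,0,0,1],
)

```text
time: 6.88
tool_pos: [0.5423, -0.4488, 0.0993]
orientation: [[0.032, 0.236, 0.971], [-0.016, 0.972, -0.236], [-0.999, -0.007, 0.035]]
force: [0.3, 0.1, -0.6]
finger_gap: 0.0003
```

```bash
python3 -c "
from h import *
togo([.066,-.1145,.088])
d=shot('side');cv2.imwrite('pics/s4.png',cv2.resize(d['pixels'][100:300,220:420],(600,600)))
"
```

```text
t 6.875 tcp [ 0.5423 -0.4488  0.0993] jig [ 0.0881 -0.1161  0.0993] F [ 0.3  0.1 -0.6] gap 0.0003227847947618589
tool y jig ang 0.33444295457641715 x [ 0.032 -0.016 -0.999]
move tool [ 0.0105  0.0018 -0.0225]
```

View pics/s4.png

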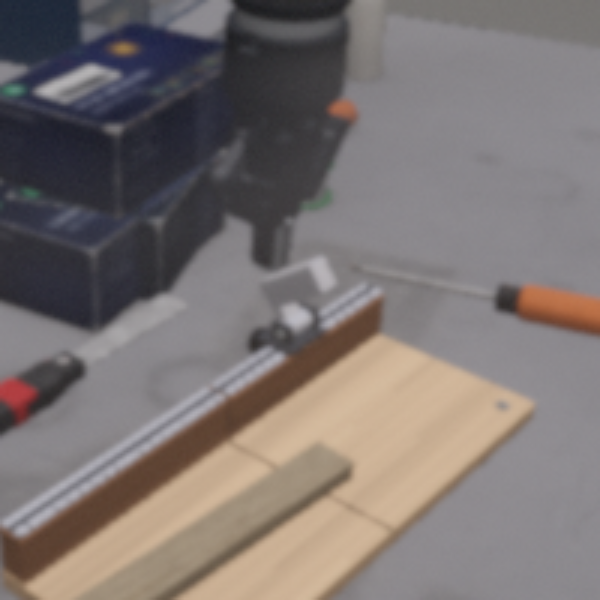

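apply_moves(
  rows=[0,0.001,0.012,-0.3,2.0,0.5,1,0.016,0,0,0,0,0,1,0.002,0,0,0,0,0,1],
)

```text
time: 7.3
tool_pos: [0.5518, -0.4502, 0.0788]
orientation: [[-0.003, 0.232, 0.973], [0.003, 0.973, -0.232], [-1.0, 0.002, -0.004]]
force: [-0.7, -0.5, -0.5]
finger_gap: 0.0
```

```bash
python3 -c "
from h import *
togo([.066,-.1145,.086])
d=shot('side');cv2.imwrite('pics/s5.png',cv2.resize(d['pixels'][100:300,220:420],(600,600)))
"
```

```text
t 7.3 tcp [ 0.5518 -0.4502  0.0788] jig [ 0.0977 -0.1152  0.0788] F [-0.7 -0.5 -0.5] gap 2.530597581738239e-05
tool y jig ang 0.5805475159041578 x [-0.003  0.003 -1.   ]
move tool [-0.0071  0.001  -0.0317]
```

View pics/s5.png

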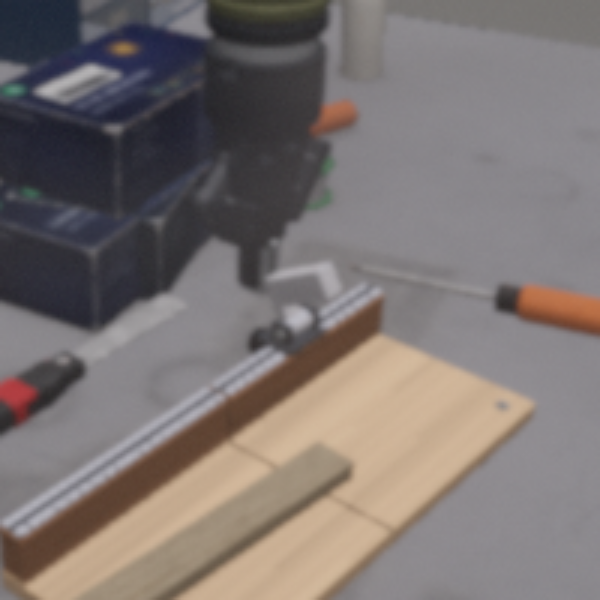

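apply_moves(
  rows=[-0.003,0,-0.008,0.5,0,0,1,0.002,0,-0.008,0,0.5,0,1,0.002,0,-0.008,0,0.5,0,1,0,0,0,0,0,0,1],
)

```text
time: 7.85
tool_pos: [0.5253, -0.4446, 0.0787]
orientation: [[-0.021, 0.243, 0.97], [0.007, 0.97, -0.243], [-1.0, 0.002, -0.022]]
force: [-0.3, -0.5, -0.5]
finger_gap: 0.0001
```

```bash
python3 -c "
from h import *
togo([.066,-.1145,.086])
d=shot('side');cv2.imwrite('pics/s6.png',cv2.resize(d['pixels'][100:300,220:420],(600,600)))
"
```

```text
t 7.85 tcp [ 0.5253 -0.4446  0.0787] jig [ 0.0706 -0.1161  0.0787] F [-0.3 -0.5 -0.5] gap 9.464458656012299e-05
tool y jig ang -0.061322333773901505 x [-0.021  0.007 -1.   ]
move tool [-0.0072  0.0017 -0.0048]
```

View pics/s6.png

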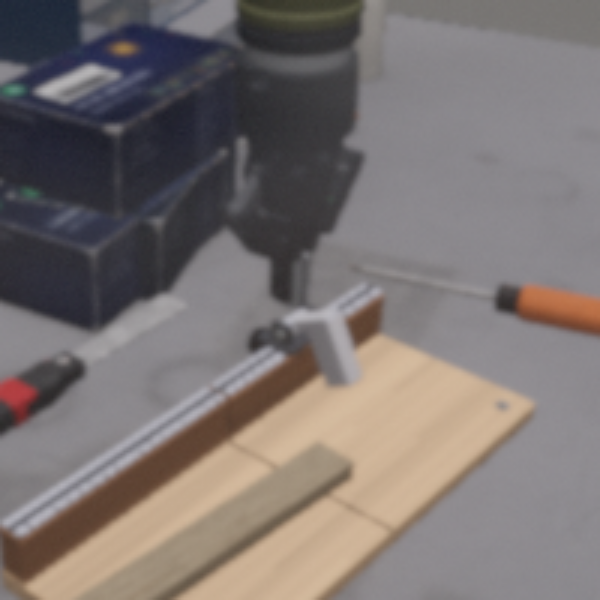

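apply_moves(
  rows=[-0.04,0,0,0,-1.2,0,1,-0.04,0,0,0,0,0,1,0,0.04,-0.03,0,0,0,1,0,0.05,-0.035,0,0,0,1,0,0.05,-0.035,0,0,0,1,0,0.04,-0.03,0,0,0,1,0,0,0,0,0,0,1],
)

```text
time: 8.78
tool_pos: [0.4439, -0.2336, 0.1614]
orientation: [[0.004, 0.241, 0.971], [0.001, 0.971, -0.241], [-1.0, 0.001, 0.004]]
force: [0.3, -0.3, -0.8]
finger_gap: -0.0
```

```bash
python3 - <<'E'
from h import *
togo([-.065,.065,.15])
vv,uu=np.mgrid[0:420,0:560]
for n in('side','top','wrist'):
    d=shot(n);cv2.imwrite('pics/%s7.png'%n,d['pixels'] if n=='wrist' else cv2.resize(d['pixels'][120:320,180:420],(720,600)))
    P=tojig(pts(d,np.c_[uu.ravel(),vv.ravel()]).reshape(420,560,3))
    for t in ('flip_arm','pine_strip'):
        for r in bot.cut_out(t,d)[:1]:
            m=r['region']&(d['z_map']>0);q=P[m]
            if t=='flip_arm':
                k=q[(q[:,2]>.02)&(q[:,0]<.052)&(q[:,0]>.0)];print(n,t,r['score'],len(k),len(k) and (np.percentile(k,3,axis=0).round(4),np.percentile(k,97,axis=0).round(4)))
            else:
                q=q[abs(q[:,2]-.029)<.005];b=cv2.minAreaRect(q[:,:2].astype(np.float32));print(n,t,r['score'],b)
E
```

```text
t 8.775 tcp [ 0.4439 -0.2336  0.1614] jig [-0.0595  0.0688  0.1614] F [ 0.3 -0.3 -0.8] gap -1.364634688534122e-06
tool y jig ang 0.07201983614679364 x [ 0.004  0.001 -1.   ]
move tool [ 0.0113 -0.0039 -0.0056]
side flip_arm 0.77 282 (array([ 0.0254, -0.1217,  0.0238]), array([ 0.0452, -0.1067,  0.0709]))
side pine_strip 0.76 ((-0.004154630936682224, 0.08955487608909607), (0.3001927435398102, 0.03216169774532318), 85.79315948486328)
top pine_strip 0.67 ((-0.006957424804568291, 0.02048976719379425), (0.16463789343833923, 0.030294865369796753), 85.73641204833984)
wrist flip_arm 0.83 1605 (array([ 0.027 , -0.1203,  0.0244]), array([ 0.05  , -0.1058,  0.0705]))
wrist pine_strip 0.81 ((-0.0030345420818775892, 0.09073908627033234), (0.29977941513061523, 0.031116139143705368), 85.88458251953125)
```

View pics/side7.png

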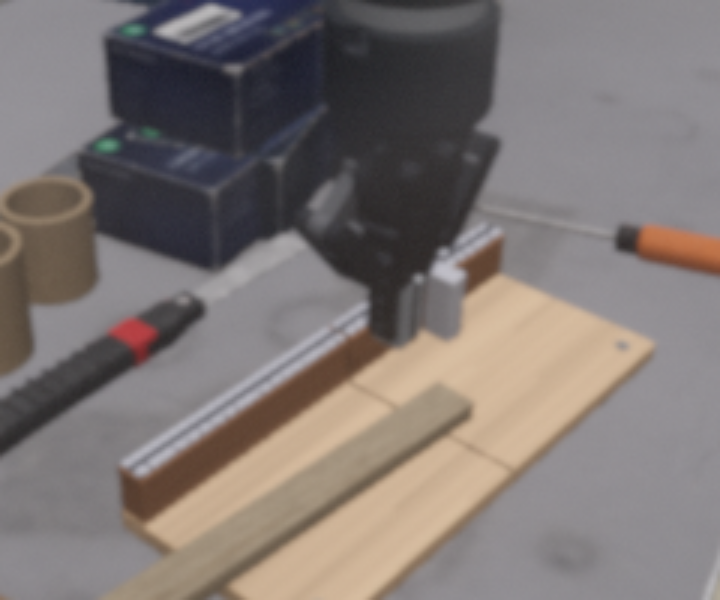

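View pics/wrist7.png

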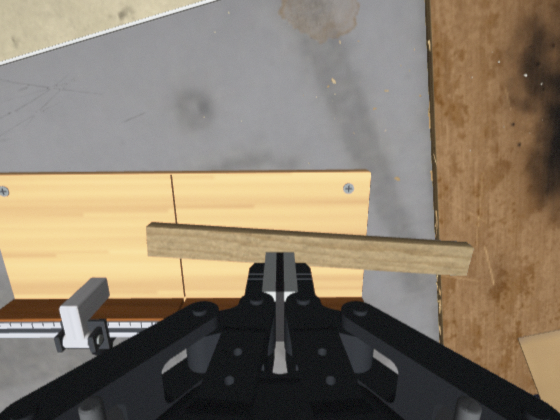

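apply_moves(
  rows=[0.05,0,0,0,0,0,1,0.05,0,0,0,0,0,1,0.025,0,0,0,0,0,1,0,0,0,0,0,0,1],
)

```text
time: 9.72
tool_pos: [0.446, -0.2421, 0.0334]
orientation: [[0.004, 0.25, 0.968], [-0.007, 0.968, -0.25], [-1.0, -0.006, 0.005]]
force: [0.0, 0.6, 0.7]
finger_gap: 0.0001
```

```bash
python3 - <<'E'
from h import *
togo([-.045,.065,.021])
vv,uu=np.mgrid[0:420,0:560]
for n in('side','wrist'):
    d=shot(n)
    if n=='wrist':cv2.imwrite('pics/w8.png',d['pixels'])
    P=tojig(pts(d,np.c_[uu.ravel(),vv.ravel()]).reshape(420,560,3))
    for r in bot.cut_out('flip_arm',d)[:1]:
        q=P[r['region']&(d['z_map']>0)]
        for z0 in np.arange(.02,.075,.006):
            k=q[(abs(q[:,2]-z0)<.003)&(q[:,0]<.06)&(q[:,0]>.01)&(q[:,1]<-.1)]
            if len(k)>3: print(n,z0.round(3),len(k),np.percentile(k[:,0],[2,20,50]).round(4),np.percentile(k[:,1],[3,97]).round(4))
E
```

```text
t 9.725 tcp [ 0.446  -0.2421  0.0334] jig [-0.0553  0.0612  0.0334] F [0.  0.6 0.7] gap 0.0001318098483758085
tool y jig ang -0.5071597569491217 x [ 0.004 -0.007 -1.   ]
move tool [0.0125 0.004  0.0102]
```

View pics/w8.png

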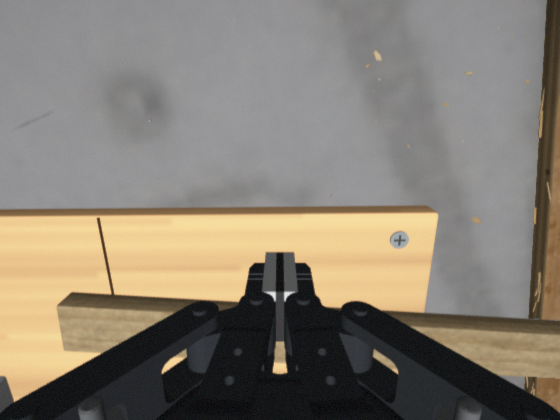

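apply_moves(
  rows=[0.012,0.003,0,0.5,0,0,1,0,0,0.01,0,0,0,1,0,0,0.008,0,0,0,1,0,0,0.006,0,0,0,1],
)

```text
time: 10.42
tool_pos: [0.4767, -0.2463, 0.0266]
orientation: [[0.016, 0.258, 0.966], [-0.008, 0.966, -0.258], [-1.0, -0.003, 0.017]]
force: [-0.4, 0.4, -0.5]
finger_gap: -0.0002
```

```bash
python3 - <<'E'
from h import *
togo([.012,.065,.021])
E
```

```text
t 10.425 tcp [ 0.4767 -0.2463  0.0266] jig [-0.0246  0.0645  0.0266] F [-0.4  0.4 -0.5] gap -0.00015900694409309786
tool y jig ang -0.9455074231879337 x [ 0.016 -0.008 -1.   ]
move tool [0.0063 0.0011 0.0364]
```

apply_moves(
  rows=[0,0,-0.01,0.9,1.0,0.2,1,0.006,0,0,0,0,0,1,0,0,0,0,0,0,1],
)

```text
time: 10.8
tool_pos: [0.4665, -0.2438, 0.02]
orientation: [[-0.001, 0.274, 0.962], [0.0, 0.962, -0.274], [-1.0, 0.0, -0.001]]
force: [0.0, -0.4, -0.6]
finger_gap: 0.0
```

```bash
python3 - <<'E'
from h import *
togo([.012,.065,.020])
E
```

```text
t 10.8 tcp [ 0.4665 -0.2438  0.02  ] jig [-0.035   0.0644  0.02  ] F [ 0.  -0.4 -0.6] gap 1.83876021610409e-05
tool y jig ang -1.9202583302260194 x [-0.001  0.    -1.   ]
move tool [-0.0001  0.0022  0.047 ]
```

apply_moves(
  rows=[0,0,0.008,-1.9,0,0,1,0.001,0,0.008,0,0.3,0,1,0.001,0,0.008,0,0.3,0,1,0,0,0,0,0,0,1],
)

```text
time: 11.3
tool_pos: [0.4918, -0.2503, 0.0178]
orientation: [[-0.012, 0.24, 0.971], [0.003, 0.971, -0.24], [-1.0, 0.0, -0.012]]
force: [-0.7, 0.6, 0.2]
finger_gap: -0.0003
```

```bash
python3 - <<'E'
from h import *
togo([.012,.065,.020])
E
```

```text
t 11.3 tcp [ 0.4918 -0.2503  0.0178] jig [-0.0089  0.0643  0.0178] F [-0.7  0.6  0.2] gap -0.00027728350181606713
tool y jig ang 0.13708838107811516 x [-0.012  0.003 -1.   ]
move tool [-0.0024  0.0007  0.0209]
```

apply_moves(
  rows=[-0.001,0,0.006,0,-0.2,0,1,0,0,0.006,0,0,0,1,0,0,0,0,0,0,1],
)

```text
time: 11.68
tool_pos: [0.5041, -0.2534, 0.0187]
orientation: [[-0.009, 0.24, 0.971], [0.002, 0.971, -0.24], [-1.0, 0.0, -0.009]]
force: [-0.7, 0.4, -0.5]
finger_gap: 0.0001
```

```bash
cat > st.py <<'E'
from h import *
import sys
def strip(tag,cams=('side','wrist')):
    vv,uu=np.mgrid[0:420,0:560]
    for n in cams:
        d=shot(n);cv2.imwrite(f'pics/{n}{tag}.png',d['pixels'] if n=='wrist' else cv2.resize(d['pixels'][120:350,160:436],(720,600)))
        P=tojig(pts(d,np.c_[uu.ravel(),vv.ravel()]).reshape(420,560,3))
        for r in bot.cut_out('pine_strip',d)[:1]:
            q=P[r['region']&(d['z_map']>0)];q=q[abs(q[:,2]-.029)<.005];b=cv2.minAreaRect(q[:,:2].astype(np.float32));print(n,r['score'],np.round(b[0],4),np.round(b[1],4),round(b[2],2))
E
python3 - <<'E'
from st import *
togo([.012,.065,.020]); strip('9')
E
```

```text
t 11.675 tcp [ 0.5041 -0.2534  0.0187] jig [0.0038 0.0642 0.0187] F [-0.7  0.4 -0.5] gap 7.654672455501087e-05
tool y jig ang 0.1310736292893182 x [-0.009  0.002 -1.   ]
move tool [-0.0014  0.0008  0.0082]
side 0.68 [0.0293 0.0904] [0.3008 0.0329] 89.82
wrist 0.92 [0.0301 0.0718] [0.2625 0.0318] 89.95
```

View pics/side9.png

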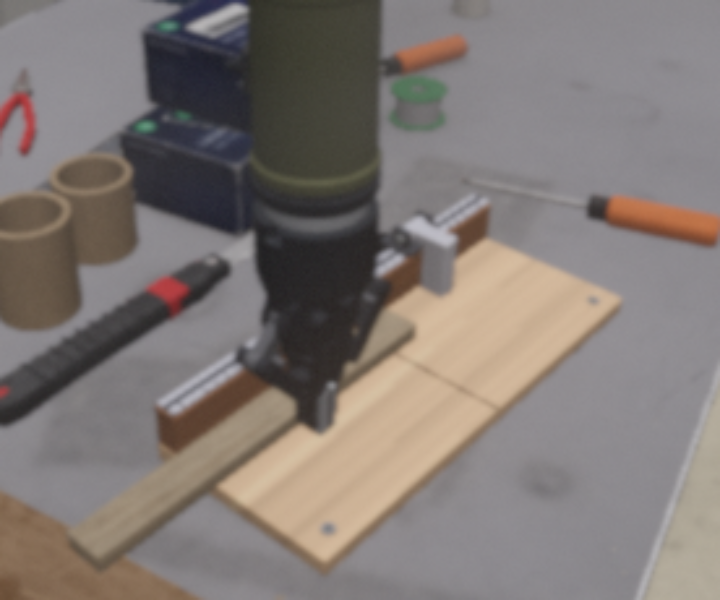

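apply_moves(
  rows=[-0.001,0,0.005,0,-0.3,0,1,0,0,0.004,0,0,0,1,0,0,0.001,0,0,0,1],
)

```text
time: 12.25
tool_pos: [0.5126, -0.2554, 0.0194]
orientation: [[-0.006, 0.24, 0.971], [0.002, 0.971, -0.24], [-1.0, 0.001, -0.006]]
force: [-2.9, 0.5, 2.1]
finger_gap: 0.0002
```

```bash
python3 - <<'E'
from st import *
togo([.012,.065,.020]); strip('10')
E
```

```text
t 12.25 tcp [ 0.5126 -0.2554  0.0194] jig [0.0125 0.0643 0.0194] F [-2.9  0.5  2.1] gap 0.00024274312237853736
tool y jig ang 0.10877493575692654 x [-0.006  0.002 -1.   ]
move tool [-0.0005  0.0007 -0.0005]
side 0.78 [0.0376 0.0905] [0.0325 0.301 ] 0.04
wrist 0.96 [0.0385 0.0706] [0.0324 0.2649] 0.14
```

apply_moves(
  rows=[0,0,-0.02,0,0,0,1,-0.05,0,-0.01,0,0,0,1,-0.03,0.05,0.01,0,0,0,1,0,0.055,0.014,0,0,0,1,0,0.055,0.016,0,0,0,1,0,0.05,0.016,0,0,0,1,0,0,0,0,0,0,1],
)

```text
time: 13.32
tool_pos: [0.5965, -0.0531, 0.1042]
orientation: [[0.01, 0.244, 0.97], [0.002, 0.97, -0.244], [-1.0, 0.004, 0.009]]
force: [-0.2, -0.5, -0.1]
finger_gap: -0.0001
```

```bash
python3 - <<'E'
from st import *
togo([.038,.28,.023]); strip('11',('top','side','wrist'))
vv,uu=np.mgrid[0:420,0:560]
for n in('wrist','side','top'):
    d=shot(n);P=tojig(pts(d,np.c_[uu.ravel(),vv.ravel()]))
    k=P[(abs(P[:,0]-.038)<.06)&(P[:,1]>.255)&(P[:,1]<.34)&(P[:,2]<.08)&(P[:,2]>-.05)];print(n,len(k),len(k) and np.percentile(k[:,2],[1,50,99]).round(4))
E
```

```text
t 13.325 tcp [ 0.5965 -0.0531  0.1042] jig [0.045  0.281  0.1042] F [-0.2 -0.5 -0.1] gap -9.110051765840397e-05
tool y jig ang -0.09923143386951949 x [ 0.01   0.002 -1.   ]
move tool [ 0.0812 -0.0013 -0.0077]
top 0.85 [0.0394 0.0885] [0.0313 0.2996] 0.19
side 0.74 [0.0375 0.089 ] [0.033 0.304] 0.37
wrist 0.75 [0.0388 0.157 ] [0.0312 0.1693] 0.26
wrist 17456 [0.0112 0.0127 0.0325]
side 4110 [0.0112 0.0133 0.0341]
top 1118 [0.0091 0.0139 0.0281]
```

View pics/wrist11.png

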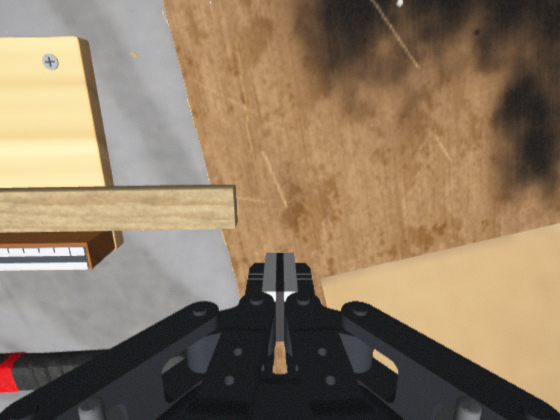

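```bash
python3 - <<'E'
from st import *
vv,uu=np.mgrid[0:420,0:560]
for n in('wrist','side','top'):
    d=shot(n);P=tojig(pts(d,np.c_[uu.ravel(),vv.ravel()]))
    k=P[(P[:,0]>-.05)&(P[:,0]<.16)&(P[:,1]>.24)&(P[:,1]<.42)&(P[:,2]<.15)&(d['z_map'].ravel()>0)]
    print(n)
    for x0 in np.arange(-.05,.16,.03):
        print(x0.round(2),[ (lambda m: round(float(np.percentile(m,90)),3) if len(m)>3 else None)(k[(abs(k[:,0]-x0-.015)<.015)&(abs(k[:,1]-y0-.015)<.015),2]) for y0 in np.arange(.24,.41,.03)])
E
```

```text
wrist
-0.05 [0.014, 0.014, 0.014, 0.014, 0.014, 0.014]
-0.02 [0.014, 0.014, 0.014, 0.014, 0.014, 0.014]
0.01 [0.145, 0.145, 0.014, 0.014, 0.014, 0.013]
0.04 [0.014, 0.142, 0.014, 0.013, 0.013, 0.014]
0.07 [0.013, 0.013, 0.032, 0.036, 0.041, 0.045]
0.1 [0.014, 0.013, 0.039, 0.047, 0.057, 0.064]
0.13 [None, None, None, 0.066, None, 0.072]
0.16 [None, None, None, None, None, None]
side
-0.05 [0.014, 0.014, 0.014, 0.014, 0.014, None]
-0.02 [0.014, 0.014, 0.014, 0.014, 0.014, 0.014]
0.01 [0.137, 0.14, 0.014, 0.014, 0.014, 0.014]
0.04 [0.014, 0.118, 0.014, 0.014, 0.014, 0.028]
0.07 [0.015, 0.015, 0.034, 0.037, 0.042, 0.046]
0.1 [0.014, 0.014, 0.051, 0.056, 0.061, 0.065]
0.13 [0.015, 0.015, 0.07, 0.074, 0.079, 0.083]
0.16 [None, None, None, None, None, None]
top
-0.05 [0.017, 0.017, 0.016, 0.017, 0.016, 0.017]
-0.02 [0.016, 0.016, 0.017, 0.017, 0.016, 0.017]
0.01 [0.019, 0.017, 0.017, 0.017, 0.016, 0.016]
0.04 [0.017, 0.017, 0.017, 0.016, None, 0.017]
0.07 [0.017, 0.017, 0.034, None, None, None]
0.1 [0.016, 0.017, 0.052, 0.057, None, None]
0.13 [0.017, 0.016, 0.068, 0.075, 0.08, 0.085]
0.16 [None, None, None, None, None, None]
```

apply_moves(
  rows=[0,-0.008,-0.008,0,0.5,0,1,0.04,0,0,0,0,0,1,0.035,0,0,0,0,0,1,0,0,0,0,0,0,1],
)

```text
time: 14.42
tool_pos: [0.5826, -0.0671, 0.0289]
orientation: [[-0.0, 0.254, 0.967], [0.003, 0.967, -0.254], [-1.0, 0.002, -0.001]]
force: [-0.4, -0.3, 0.4]
finger_gap: 0.0
```

```bash
python3 - <<'E'
from st import *
togo([.038,.270,.022])
E
```

```text
t 14.425 tcp [ 0.5826 -0.0671  0.0289] jig [0.0349 0.264  0.0289] F [-0.4 -0.3  0.4] gap 1.6171671190061234e-05
tool y jig ang -0.7034318778466115 x [-0.     0.003 -1.   ]
move tool [0.0069 0.0061 0.003 ]
```

apply_moves(
  rows=[0.007,0,0.003,-0.7,0,0,1,0,-0.004,0,0,0,0,1,0,-0.008,0,0,0,0,1,0,-0.008,0,0,0,0,1],
)

```text
time: 14.92
tool_pos: [0.5832, -0.0888, 0.0256]
orientation: [[0.005, 0.241, 0.971], [0.003, 0.971, -0.241], [-1.0, 0.004, 0.005]]
force: [0.5, 0.4, -0.5]
finger_gap: 0.0002
```

```bash
python3 - <<'E'
from st import *
togo([.038,.212,.022]);strip('12',('side',))
E
```

```text
t 14.925 tcp [ 0.5832 -0.0888  0.0256] jig [0.0408 0.243  0.0256] F [ 0.5  0.4 -0.5] gap 0.00017764874876593226
tool y jig ang 0.08143291542673126 x [ 0.005  0.003 -1.   ]
move tool [ 0.0034 -0.0311 -0.0028]
side 0.55 [0.0375 0.0863] [0.0338 0.2994] 0.13
```

apply_moves(
  rows=[0.004,-0.002,-0.003,0,0,0,1,0,-0.008,0,0,0,0,1,0,-0.008,0,0,0,0,1,0,-0.003,0,0,0,0,1],
)

```text
time: 15.52
tool_pos: [0.5752, -0.1096, 0.0217]
orientation: [[0.007, 0.241, 0.97], [0.004, 0.97, -0.241], [-1.0, 0.005, 0.005]]
force: [1.4, 2.6, 1.9]
finger_gap: -0.0003
```

```bash
python3 - <<'E'
from st import *
togo([.038,.2082,.022]);strip('13',('side',))
E
```

```text
t 15.525 tcp [ 0.5752 -0.1096  0.0217] jig [0.038  0.221  0.0217] F [1.4 2.6 1.9] gap -0.0003206094951793713
tool y jig ang 0.027065310472679016 x [ 0.007  0.004 -1.   ]
move tool [-0.0003 -0.0128  0.    ]
side 0.76 [0.0363 0.0641] [0.0333 0.2999] 0.11
```

View pics/side13.png

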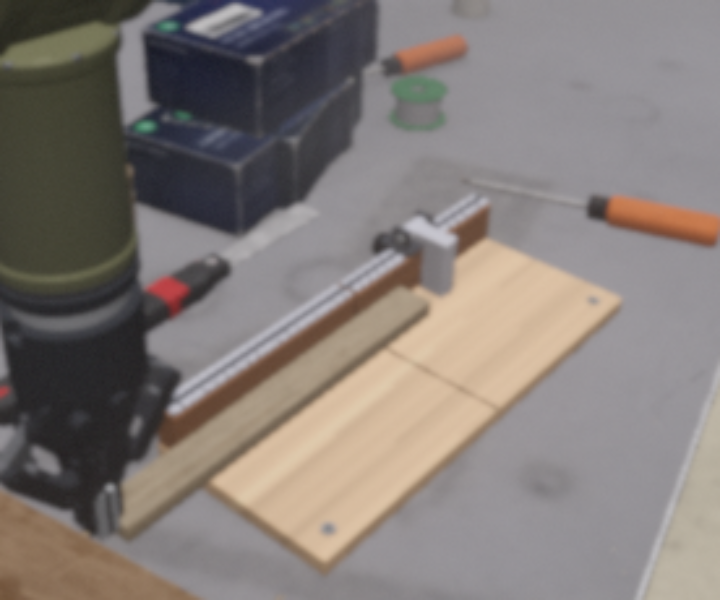

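apply_moves(
  rows=[0,-0.007,0,0,0,0,1,0,-0.006,0,0,0,0,1,0,-0.003,0,0,0,0,1,0,0,0,0,0,0,1],
)

```text
time: 16.12
tool_pos: [0.5717, -0.1257, 0.022]
orientation: [[0.007, 0.241, 0.97], [0.004, 0.971, -0.241], [-1.0, 0.005, 0.006]]
force: [1.6, -0.3, 1.2]
finger_gap: -0.0001
```

```bash
python3 - <<'E'
from st import *
togo([.038,.2005,.022]);strip('14',('side',))
E
```

```text
t 16.125 tcp [ 0.5717 -0.1257  0.022 ] jig [0.0384 0.2045 0.022 ] F [ 1.6 -0.3  1.2] gap -0.00014169623992987758
tool y jig ang 0.05434197588434131 x [ 0.007  0.004 -1.   ]
move tool [-0.     -0.004  -0.0004]
side 0.75 [0.0363 0.0473] [0.0344 0.3002] 0.25
```

apply_moves(
  rows=[0,-0.003,0,0,0,0,1,0,-0.002,0,0,0,0,1,0,0,0,0,0,0,1],
)

```text
time: 16.6
tool_pos: [0.5707, -0.1299, 0.022]
orientation: [[0.008, 0.24, 0.971], [0.004, 0.971, -0.24], [-1.0, 0.006, 0.006]]
force: [0.0, 1.2, 2.0]
finger_gap: -0.0001
```

```bash
python3 - <<'E'
from st import *
togo([.038,.2005,.022]);strip('15',('side',))
E
```

```text
t 16.6 tcp [ 0.5707 -0.1299  0.022 ] jig [0.0385 0.2002 0.022 ] F [0.  1.2 2. ] gap -0.00010704293827288535
tool y jig ang 0.12477405521165963 x [ 0.008  0.004 -1.   ]
move tool [ 0.      0.0003 -0.0005]
side 0.68 [0.0364 0.0424] [0.0332 0.3014] 0.25
```

Continue in small steps until the force rises.

apply_moves(
  rows=[0,-0.002,0,0,0,0,1,0,0,0,0,0,0,1],
)

```text
time: 16.95
tool_pos: [0.5706, -0.1306, 0.022]
orientation: [[0.008, 0.239, 0.971], [0.006, 0.971, -0.239], [-1.0, 0.007, 0.006]]
force: [0.7, 1.4, 2.5]
finger_gap: 0.0
```

```bash
python3 - <<'E'
from st import *
togo([.038,.2005,.022]);strip('16',('side',))
E
```

```text
t 16.95 tcp [ 0.5706 -0.1306  0.022 ] jig [0.0386 0.1994 0.022 ] F [0.7 1.4 2.5] gap 1.8976376212882752e-06
tool y jig ang 0.1663809010360211 x [ 0.008  0.006 -1.   ]
move tool [ 0.      0.0011 -0.0006]
side 0.8 [0.0368 0.0419] [0.3019 0.0343] 89.6
```

View pics/side16.png

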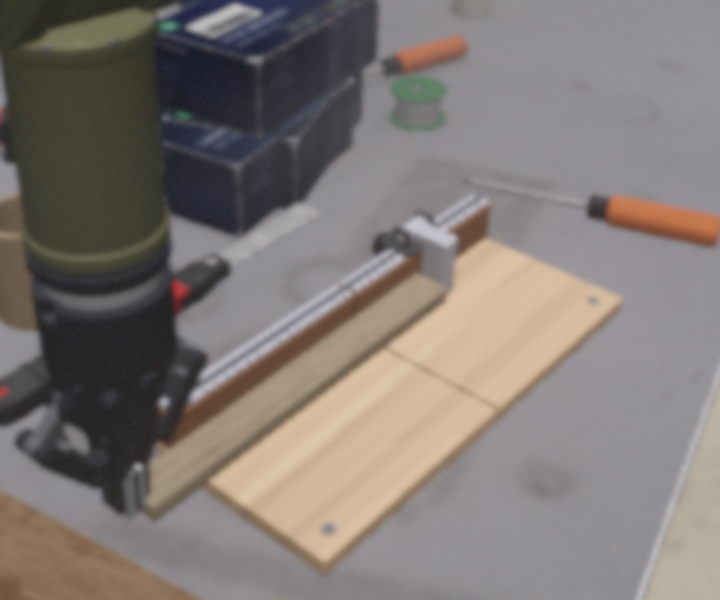

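apply_moves(
  rows=[0,-0.004,0,0,0,0,1,0,-0.004,0,0,0,0,1],
)

```text
time: 17.3
tool_pos: [0.5705, -0.131, 0.022]
orientation: [[0.009, 0.236, 0.972], [0.015, 0.972, -0.236], [-1.0, 0.017, 0.005]]
force: [2.5, 9.7, 4.0]
finger_gap: 0.0001
```

```bash
python3 - <<'E'
from st import *
togo([.038,.2005,.022]);strip('17',('side',))
E
```

```text
t 17.3 tcp [ 0.5705 -0.131   0.022 ] jig [0.0386 0.199  0.022 ] F [2.5 9.7 4. ] gap 6.064446391711357e-05
tool y jig ang 0.36765925641947206 x [ 0.009  0.015 -1.   ]
move tool [ 0.0001  0.0015 -0.0006]
side 0.75 [0.0362 0.0423] [0.3019 0.0325] 89.81
```

apply_moves(
  rows=[0,0.02,0,0,0,-0.7,1,-0.05,0.01,0,0,0,0,1,-0.03,0,-0.03,0,0,0,1,0,-0.03,-0.05,0,0,0,1,0,-0.05,-0.025,0,0,0,1,0,-0.055,0,0,0,0,1,0,-0.05,0,0,0,0,1,0,0,0,0,0,0,1],
)

```text
time: 18.4
tool_pos: [0.4228, -0.2663, 0.102]
orientation: [[0.001, 0.237, 0.972], [-0.006, 0.972, -0.237], [-1.0, -0.005, 0.003]]
force: [0.9, 0.7, 0.4]
finger_gap: -0.0001
```

```bash
python3 - <<'E'
from st import *
togo([-.02,.044,.021]);strip('18',('side','top','wrist'))
E
```

```text
t 18.4 tcp [ 0.4228 -0.2663  0.102 ] jig [-0.072  0.032  0.102] F [0.9 0.7 0.4] gap -5.295910772956279e-05
tool y jig ang 0.3090858530740661 x [ 0.001 -0.006 -1.   ]
move tool [0.0811 0.0122 0.0518]
side 0.66 [0.037  0.0614] [0.2637 0.0334] 89.9
top 0.57 [0.0387 0.0402] [0.0316 0.2969] 0.11
wrist 0.95 [0.038  0.0437] [0.0332 0.301 ] 0.01
```

View pics/wrist18.png

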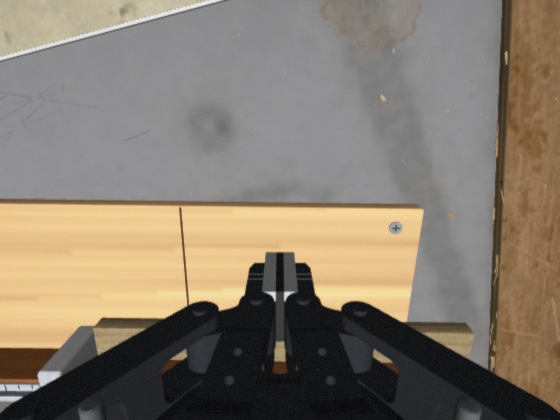

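apply_moves(
  rows=[0.04,0.01,0,0.3,0,0,1,0.038,0.002,0.02,0,0,0,1,0,0,0.02,0,0,0,1,0,0,0,0,0,0,1],
)

```text
time: 19.2
tool_pos: [0.4721, -0.2524, 0.0217]
orientation: [[0.004, 0.222, 0.975], [-0.001, 0.975, -0.222], [-1.0, -0.0, 0.004]]
force: [-0.2, -0.3, -0.1]
finger_gap: -0.0001
```

```bash
python3 - <<'E'
from st import *
togo([.013,.044,.021])
E
```

```text
t 19.2 tcp [ 0.4721 -0.2524  0.0217] jig [-0.0275  0.0574  0.0217] F [-0.2 -0.3 -0.1] gap -0.00012405016963115218
tool y jig ang 1.1882879647612867 x [ 0.004 -0.001 -1.   ]
move tool [ 0.0009 -0.0143  0.0403]
```

apply_moves(
  rows=[0,-0.012,0,1.2,0,0,1,0.001,0,0.01,0,0.3,0,1,0.001,0,0.01,0,0,0,1,0,0,0.007,0,0,0,1,0,0,0,0,0,0,1],
)

```text
time: 19.82
tool_pos: [0.4968, -0.2712, 0.0207]
orientation: [[-0.0, 0.243, 0.97], [0.001, 0.97, -0.243], [-1.0, 0.001, -0.0]]
force: [-0.5, 0.0, 0.5]
finger_gap: -0.0
```

```bash
python3 - <<'E'
from st import *
togo([.013,.044,.021])
E
```

```text
t 19.825 tcp [ 0.4968 -0.2712  0.0207] jig [0.001  0.0451 0.0207] F [-0.5  0.   0.5] gap -3.496092739753159e-05
tool y jig ang -0.05434622920651577 x [-0.     0.001 -1.   ]
move tool [-0.0003 -0.0011  0.012 ]
```

apply_moves(
  rows=[0,0,0.006,0,0,0,1,0,0,0.004,0,0,0,1,0,0,0.004,0,0,0,1,0,0,0.004,0,0,0,1],
)

```text
time: 20.32
tool_pos: [0.508, -0.2741, 0.0195]
orientation: [[-0.014, 0.244, 0.97], [0.008, 0.97, -0.243], [-1.0, 0.004, -0.015]]
force: [-11.0, 3.6, 8.2]
finger_gap: -0.0001
```

```bash
python3 - <<'E'
from st import *
togo([.013,.044,.021]);strip('20',('side','wrist'))
E
```

```text
t 20.325 tcp [ 0.508  -0.2741  0.0195] jig [0.0126 0.0451 0.0195] F [-11.    3.6   8.2] gap -9.851595170113476e-05
tool y jig ang -0.09647628600649227 x [-0.014  0.008 -1.   ]
move tool [-0.0015 -0.0011  0.0004]
side 0.7 [0.0372 0.0423] [0.0319 0.3007] 0.05
wrist 0.56 [0.0387 0.0461] [0.0319 0.2766] 0.19
```

apply_moves(
  rows=[0,0,-0.02,0,0,0,1,-0.04,0,-0.02,0,0,0,1,-0.05,-0.03,-0.03,0,0,0,1,-0.05,-0.04,-0.03,0,0,0,1,0,-0.04,0,0,0,0,1,0,0,0,0,0,0,1],
)

```text
time: 21.28
tool_pos: [0.3895, -0.3554, 0.1585]
orientation: [[-0.011, 0.242, 0.97], [0.008, 0.97, -0.242], [-1.0, 0.005, -0.012]]
force: [0.5, 0.3, -1.0]
finger_gap: 0.0
```

```bash
python3 - <<'E'
from st import *
togo(None);strip('21',('side','top','wrist'))
vv,uu=np.mgrid[0:420,0:560]
for n in('side','top','wrist'):
    d=shot(n);P=tojig(pts(d,np.c_[uu.ravel(),vv.ravel()]).reshape(420,560,3))
    for t in ('pull_saw','glue_bottle','screwdriver','flip_arm'):
        for r in bot.cut_out(t,d)[:1]:
            q=P[r['region']&(d['z_map']>0)];print(n,t,round(r['score'],2),towld(np.median(q,0)).round(3))
            if t=='flip_arm':
                for z0 in np.arange(.02,.075,.006):
                    k=q[(abs(q[:,2]-z0)<.003)&(q[:,0]<.06)&(q[:,0]>.01)&(q[:,1]<-.1)]
                    if len(k)>3: print('  ',z0.round(3),len(k),np.percentile(k[:,0],[3,50]).round(4),np.percentile(k[:,1],[3,97]).round(4))
E
```

```text
t 21.275 tcp [ 0.3895 -0.3554  0.1585] jig [-0.0828 -0.0625  0.1585] F [ 0.5  0.3 -1. ] gap 3.1062661566109344e-05
tool y jig ang 0.013730894917799219 x [-0.011  0.008 -1.   ]
side 0.74 [0.0375 0.0438] [0.2989 0.0331] 89.95
top 0.87 [0.0395 0.0413] [0.0308 0.3001] 0.12
wrist 0.65 [0.0374 0.0444] [0.2987 0.0308] 89.77
side pull_saw 0.71 [ 0.686 -0.279  0.019]
side glue_bottle 0.79 [ 0.746 -0.158  0.071]
side screwdriver 0.77 [ 0.367 -0.62   0.022]
side flip_arm 0.73 [ 0.492 -0.429  0.057]
   0.032 25 [0.025  0.0282] [-0.1196 -0.1071]
   0.038 35 [0.0252 0.0329] [-0.1231 -0.1068]
   0.044 27 [0.0256 0.0326] [-0.1222 -0.1069]
   0.05 32 [0.0253 0.0306] [-0.1207 -0.1064]
   0.056 33 [0.0253 0.0329] [-0.1195 -0.1062]
   0.062 31 [0.0254 0.0318] [-0.1206 -0.1071]
   0.068 74 [0.0263 0.0408] [-0.1203 -0.1066]
   0.074 18 [0.0272 0.0503] [-0.1209 -0.1081]
top pull_saw 0.91 [ 0.685 -0.317  0.021]
top glue_bottle 0.7 [ 0.75  -0.176  0.089]
top screwdriver 0.59 [ 0.372 -0.627  0.028]
top flip_arm 0.49 [ 0.503 -0.44   0.071]
   0.032 4 [0.0279 0.0301] [-0.1138 -0.1083]
   0.068 33 [0.028  0.0443] [-0.1251 -0.1099]
   0.074 60 [0.0296 0.044 ] [-0.1246 -0.1093]
wrist screwdriver 0.91 [ 0.416 -0.616  0.017]
wrist flip_arm 0.5 [ 0.484 -0.43   0.025]
   0.02 6 [0.0274 0.0276] [-0.1149 -0.1113]
   0.026 31 [0.0266 0.0273] [-0.1156 -0.108 ]
```

View pics/wrist21.png

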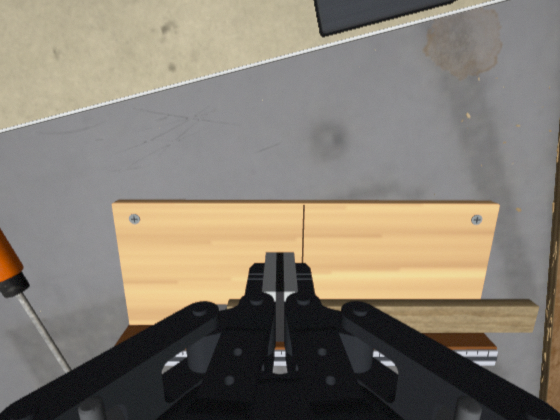

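View pics/side21.png

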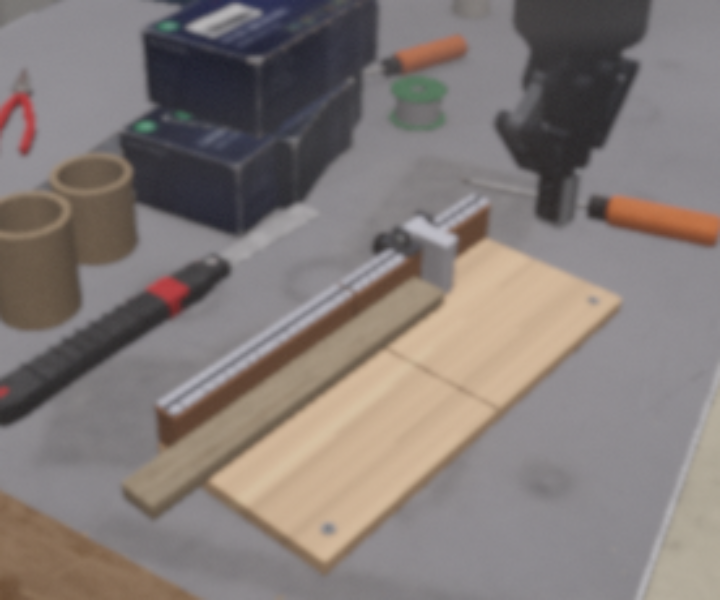

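The wrist and side views both show the strip parallel to the fence and at the stop. I'll look once more from closer to see how tight the end contact is.

apply_moves(
  rows=[0.02,0.05,0,0,-0.6,0,1,0.02,0.05,0,0,0,0,1,0,0,0,0,0,0,1],
)

```text
time: 22.7
tool_pos: [0.4148, -0.2539, 0.1174]
orientation: [[-0.0, 0.239, 0.971], [0.005, 0.971, -0.239], [-1.0, 0.005, -0.002]]
force: [-0.5, 0.2, 0.6]
finger_gap: -0.0006
```

```bash
python3 - <<'E'
from st import *
togo(None);strip('22',('side','wrist'))
for n in ('wrist','side'):
    d=shot(n);
    # bottom-right end of strip expected vs paddle side
    P=np.array([[.023,-.1065,.029],[.023,-.1065+.0025,.029],[.023,-.1065,.015],[.026,-.1065,.019],[.026,-.1065,.06],[.053,-.1065,.029]])
    uv=proj(d,towld(P));print(n,uv.round(1).tolist())
    u,v=uv[0].astype(int);h=45
    u=min(max(u,h),559-h);v=min(max(v,h),419-h)
    cv2.imwrite(f'pics/z{n}.png',cv2.resize(d['pixels'][v-h:v+h,u-h:u+h],(600,600),interpolation=cv2.INTER_NEAREST));print(u,v)
E
```

```text
t 22.7 tcp [ 0.4148 -0.2539  0.1174] jig [-0.0827  0.0422  0.1174] F [-0.5  0.2  0.6] gap -0.0006313720656119169
tool y jig ang 0.1533777204621316 x [-0.     0.005 -1.   ]
side 0.75 [0.0379 0.0552] [0.0333 0.2755] 0.09
wrist 0.83 [0.0383 0.0435] [0.0317 0.3002] 0.15
wrist [[110.2, 328.2], [113.1, 328.2], [117.9, 317.9], [116.3, 323.6], [90.8, 358.5], [115.7, 357.1]]
110 328
side [[330.3, 231.7], [329.5, 232.3], [329.8, 237.3], [328.8, 235.2], [330.0, 218.4], [318.4, 226.0]]
330 231
```

View pics/zwrist.png

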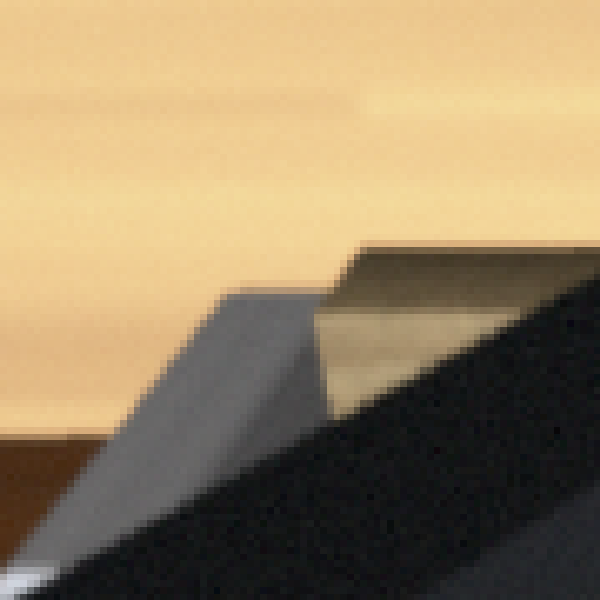

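View pics/zside.png

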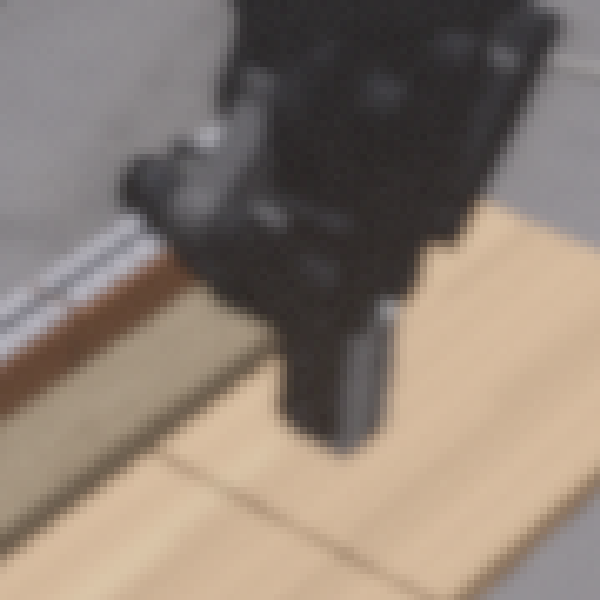

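The zoomed wrist view shows the strip's end right at the paddle's edge, with no bed visible between them. Projecting the corners with the calibration gives a gap of about 0.1 mm. The arm is clear of everything, so I'm handing in.

```bash
python3 -c "
from h import *
bot.close_job();print(bot.sense()['time'])"
```

```text
the job is handed in; nothing more can be done
the job is handed in; nothing more can be done
```

I swung the flip stop down, pushed the strip flush against the fence and along it to the stop, then pressed it once more against the fence. I handed the job in at about 23 s with the arm clear of everything. No verdict was reported.

**What the last checks showed:**
- **Stop:** the paddle stands 5 to 27 mm off the fence face and is upright to within about 0.05 rad, so it reads as fully down. I didn't press it to confirm.
- **Fence:** the strip's angle to the fence measured 0.2° or less in the last clear views. Its centre is about 15 mm off the face (14–16 mm depending on the camera). The final press met about 11 N.
- **Stop contact:** the end push stopped dead at about 10 N. In the last close wrist picture the gap works out at about 0.1 mm, with no bed visible between strip and paddle.
- **Bystanders:** the saw, bottle and screwdriver match their starting positions in the top view. The saw also reads unmoved in the side view, where one screwdriver reading was 6 mm off.

**Disagreements:**
- **Strip position along the fence:** this varied by about 3 mm between cameras, and the side camera's own readings by about 1.5 mm. I relied on the contact force and the close-up instead.
- **Pulling the stop over:** the tool rose and tilted during the first two pulls, so it took three tries.

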